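# Clip the cover onto the router's junction box and keep it pressed home

## Task

Pick up the long cover that fits the open junction box, set it on the box, lined up, with its legs inside, and press it down until both clips snap and it sits fully home on the gasket all round. Keep pressing firmly (about 10 N) and finish like that, still holding the cover pressed down; do not disturb the shorter spare cover or the other things lying about.

Things in the scene. Friction and masses are not known exactly. Their poses are not given: they have to be found in the camera images.
- cover: Grey cover, about 120 g, standing on its two legs. Flat lid 111 (its x) x 74 (its y) x 6 mm; underside 30 mm, top 36 mm above the origin. Under each x end a leg (|x| 36 to 42 mm, 56 mm wide in y) reaches 30 mm down; its outer face has a round bead along y, 3.5 mm proud, 8.5 mm above the tip. Same after a half turn. Origin: centre, level with the leg tips; z up.
- cover_rib (a point): Top middle of the cover's grip rib, 60 mm above the cover's origin, axes as the cover. The rib stands in the middle of the lid: 50 mm long in x, 14 mm thick in y, 24 mm high. Pinch it across its thickness from above.
- box: Open grey junction box fixed to the bench, same outline as the cover: 111 (its x) x 74 (its y) mm, 45 mm high with gasket. Ears 5 mm high at the x ends (153 mm overall), two black cable glands on the +y side, 22 mm out. Mouth 95 x 62 mm, 41 mm deep; the cover's legs go in. Origin: centre of the underside, on the bench; z up.
- box_rim (a point): Centre of the box's mouth, level with the gasket's top, 45 mm above the bench; axes as the box. Cover home: its x along the box's x (either way round), its origin 30 mm below this point. On the way down the beads meet the clips about 14.5 mm above home, where the cover rests by its own weight.
- clip_pos (a point): Foremost line of the sprung steel clip at the box's +x end (its twin is opposite): a round bar along y, 14 mm below the rim, 5 mm out of the end wall. Pressing the cover in its middle takes up to 14 to 18 N within 7 mm, then the force suddenly drops below zero: both clips spring over the beads and pull the cover down the last 7 mm, until the lid meets the stiff gasket.
- gasket: Black rubber seal, 3 mm high, fixed along the top of the box's walls; the lid's underside comes to rest on it. Origin as the box's (on the bench, 45 mm below the gasket's top).
- spare: Shorter spare cover of the same make, lid only 76 mm by 74 mm, same rib, legs and heights; it does not fit this box. Origin and axes as the cover's. Stays where it lies.
- nut: Dark steel collet nut, 34 mm across, 22 mm high, lying on the bench. Origin: centre of its underside.
- coupling: Upright brass air coupling, 26 mm across, 42 mm high. Origin: centre of its underside.
- wrench: Steel wrench 190 mm long lying beyond the box, roughly along the robot's y. Origin: under its middle.
- driver: Screwdriver 190 mm long with a black handle, lying roughly along the robot's y, far left. Origin: under its middle.
- clamp: Dark steel step clamp, 30 by 75 mm, 34 mm high, far right. Origin: centre of its underside.
There are look-alikes about, which are no part of the job. Leave any blue look-alike of the cover alone.

How it is judged:
On the way, in this order (a step that is already met when the one before it is completed fails the run):
1. the cover is lifted off the bench in the fingers (height (world z) of cover above 0.03 m and contact force between the fingers and cover above 1 N), for 0.1 s.
2. the cover is in the box's mouth, square over it, its clips snapped: home on the gasket (z of cover in the frame of box_rim below -0.0275 m and horizontal distance between cover and box_rim below 0.005 m and angle between cover's own z axis and vertical below 0.04 rad and angle between the x axis of cover and the x axis of box, either way round below 0.12 rad), for 0.2 s.
At the end, for the whole second after the job is handed in: The cover is home (lid within 2.5 mm of the gasket, centred within 5 mm, tilted less than 0.04 rad, along the box within 0.12 rad either way round), and the fingers are still on it, pressing it onto the gasket with more than 5 N through the last second. Bystanders have not moved more than 30 mm (all of step 2 and contact force between cover and gasket above 5 N and contact force between the fingers and cover above 4 N); the arm keeps its last pose, push and grip.
It fails at once if the spare cover is moved more than 30 mm (distance of spare from where it was at the start of the episode above 0.03 m).
It fails at once if a thing lying about (nut, coupling, wrench, screwdriver, clamp) is moved more than 30 mm (distance of any of nut, coupling, wrench, driver, clamp from where it was at the start of the episode above 0.03 m).
It also fails if it takes over 51 s, if anything falls off the work surface, if the arm or the gripper's body presses on something with over 40 N, if the wrist force passes 120 N, or if a joint passes its speed limit or range.

## Robot

A 6-joint arm with a two-finger parallel gripper is mounted at the origin on the work surface. World frame = base frame: x ahead of the robot, y to its left, z up, the work surface at z = 0. Lengths are in m, angles in rad, forces in N, time in s.
With the tool pointing down it reaches from about 0.2 to 0.875 m from the base axis. Payload 3.4 kg.
Tool frame: the origin (TCP) lies on the centre line of the jaws, within the pads' length; the fingertips stand 8 mm ahead of it and the grasp point (between the pads) lies 11 mm behind it; z points along the fingers, y is the direction in which the jaws open and shut (so a half turn about z gives the same grasp; the last joint's range is limited). The gripper opens to 94 mm and grips with 3 to 60 N. Pads are 16 mm wide; open, the fingers measure 119 mm over their backs; the gripper's body (75 mm by 177 mm) begins 78 mm behind the grasp point.
Start: joints at [1.122, 0.276, 1.505, -0, 1.361, -0.121], TCP at [0.185, 0.544, 0.213] pointing down, gripper open.
Joint ranges: [-2.89, 2.89], [-0.75, 2.08], [0.22, 2.7], [-1.18, 4.32], [0.11, 2.71], [-2.7, 2.7]. Speed limits (rad/s): [2.57, 2.57, 3.14, 3.14, 3.14, 3.14].

## Interface

Orientations are given as a unit quaternion [x, y, z, w].
In Python, from plant import ctrl, vision, order gives the robot as it stands. The module is installed in compiled form; this text tells all that it offers.
- The arm moves only by the tool move_arm, never from a script. Its argument "plan" is a list of rows, each a list of 3 entries, a list of its own where there are three numbers: the opening, from 0 (shut) to 1 (fully open), then the shift along the tool's x, y, z in mm, then the turn, a rotation vector about the tool's x, y, z in rad. In form: [[hand, [tx, ty, tz], [wx, wy, wz]], ...]. A call has 1 to 10 rows; each row shifts and turns the commanded pose from where the row before left it, along the tool's axes as they then stand; what a row does not reach is not made up. A row lasts 1/10 s, in which the tool goes at most 50 mm and 8.59 degrees, less where a joint would pass 70% of its speed; a pose out of reach is approached as far as the arm can. A call is refused whole if a number of a shift passes 50 or a number of a turn 0.15, either way. A call with a gripper value outside its range is refused whole. The fingers move at their own pace and stop on an object; the grip force is fixed at half the most. Time passes only in rows, so rows that do not move let the fingers close. It gives the time, the measured TCP pose, the force and the opening at its end, in the units of the state.
- ctrl.get_obs(): the state, without advancing time (a new reading comes with each control period).
- vision.grab_frame(name): name is "side" or "top"; returns the picture (480x640x3 uint8, blue, green, red); there is no depth.
- vision.camera_params(name): a dict with "fx", "fy", "cx", "cy" (pixels), "dist" ([k1, k2, p1, p2, k3] as OpenCV has them; the pictures are not rectified), "cam_to_world" (4x4, takes a point from camera to world coordinates). Camera axes: x right, y down, z forward; pixel columns grow to the right and rows downward; lengths in m; the calibration is good to about 2 mm. A picture is of the moment at which its call begins. camera_params takes no time and is no camera call.
- order.sign_off(): hands the job in, once; it reports no verdict.
The state is a dict: "clock": time; "qpos": joint angles; "qvel": joint speeds; "joint_efforts": joint torques, N m; "ee_pos": TCP position; "eef_rot": TCP orientation; "wrist_force": force on the tool from outside, world axes, zero at the start; "wrist_torque": the same for the moment, N m; "width": finger opening in m.
Only numpy, scipy, OpenCV 4.12 (cv2) and the standard library are available. Lean on these libraries where they do the work, as an engineer would, in place of code of your own. Each camera call takes 0.05 s, during which the arm holds its last target. There are 200 camera calls.

## Working session

There is one attempt and no reset: what is moved stays moved. The work goes in short steps, Python scripts to look and compute and a tool call to move; the robot and the scene stay as the last step left them, time stands still between calls to the robot, and variables do not carry over. Pictures are saved under pics/ and viewed, about 8 in all and at most 12, crops included, and the job is handed in when it is done.

Besides the shell and the picture viewer there is one more tool, called after "Emit:" as name([rows], argument=value, ...), one row to a line, values as JSON. move_arm: Moves the arm, as the interface text tells. Its arguments: {"type":"object","properties":{"plan":{"type":"array","items":{"type":"array"}}},"required":["plan"]}

```bash
mkdir -p pics
python3 - <<'E'
from plant import ctrl, vision
import cv2
for n in("top","side"):
    cv2.imwrite(f"pics/{n}0.png",vision.grab_frame(n)); p=vision.camera_params(n); print(p)
print(ctrl.get_obs())
E
```

```text
{'fx': 588.3732786195716, 'fy': 588.3732786195716, 'cx': 336.9887745055701, 'cy': 234.95485805879363, 'dist': array([0.04563448, 0.        , 0.        , 0.        , 0.        ]), 'cam_to_world': array([[ 1.09761295e-03, -9.97816352e-01,  6.60403180e-02,
         4.46295247e-01],
       [-9.99900709e-01, -2.02289547e-03, -1.39456356e-02,
         1.27913116e-02],
       [ 1.40487759e-02, -6.60184539e-02, -9.97719497e-01,
         1.25759536e+00],
       [ 0.00000000e+00,  0.00000000e+00,  0.00000000e+00,
         1.00000000e+00]])}
{'fx': 571.7421381261768, 'fy': 571.7421381261768, 'cx': 321.9396154295975, 'cy': 245.12175339208696, 'dist': array([-0.10587944,  0.        ,  0.        ,  0.        ,  0.        ]), 'cam_to_world': array([[ 0.79585794, -0.36451195,  0.48346787, -0.03995064],
       [-0.60540692, -0.46636928,  0.64496679, -0.75897408],
       [-0.00962354, -0.80599673, -0.59184174,  0.75991414],
       [ 0.        ,  0.        ,  0.        ,  1.        ]])}
{'clock': 0.1, 'qpos': array([ 1.12200300e+00,  2.76511865e-01,  1.50597880e+00,  3.14575343e-05,
        1.36068149e+00, -1.20987431e-01]), 'qvel': array([-4.06337049e-04, -2.31224083e-03, -4.15630908e-03,  1.11868347e-03,
       -8.93208753e-04,  2.96144608e-05]), 'joint_efforts': array([ 1.84489792e-03, -4.05456197e+01, -2.37779403e+01,  7.03538046e-02,
        2.99658207e-02, -4.81772702e-05]), 'ee_pos': array([0.18490895, 0.54395257, 0.21271361]), 'eef_rot': array([ 1.63173280e-01,  9.86597110e-01, -7.53593309e-04, -2.36720984e-04]), 'wrist_force': array([-0.05198845, -0.6380341 , -0.02885168]), 'wrist_torque': array([ 5.57003427e-02, -3.43707012e-02, -7.59340265e-05]), 'width': 0.09386988424471343}
```

View pics/top0.png

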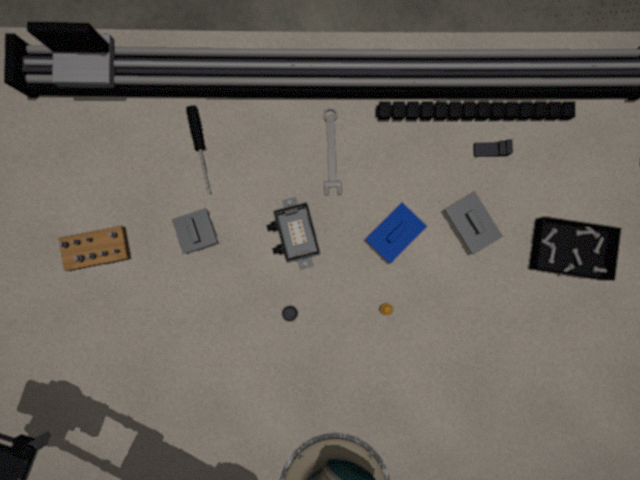

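View pics/side0.png

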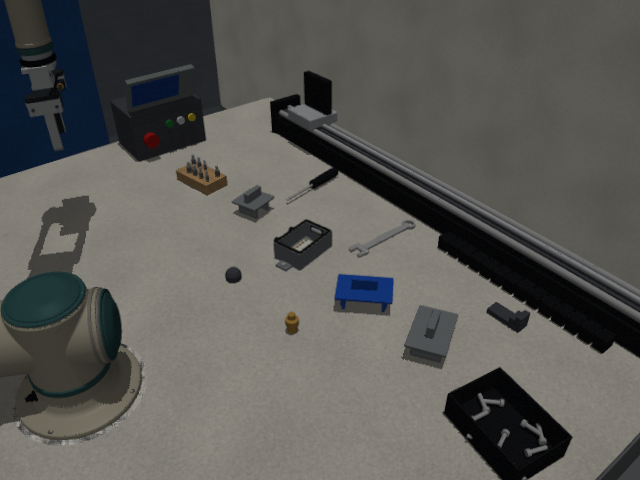

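The top view shows the long grey cover at about (472,222). The spare is at (195,231), the box at (297,234), and the blue look-alike at (396,233).

```bash
cat > h.py <<'E'
import numpy as np, cv2
from plant import ctrl, vision
def par(n):
    p=vision.camera_params(n);K=np.array([[p['fx'],0,p['cx']],[0,p['fy'],p['cy']],[0,0,1]]);return K,p['dist'],p['cam_to_world']
def ray(n,uv,z):
    K,d,T=par(n); q=cv2.undistortPoints(np.array(uv,float).reshape(-1,1,2),K,d)[:,0]
    v=np.c_[q,np.ones(len(q))]@T[:3,:3].T; s=(z-T[2,3])/v[:,2]; return T[:3,3]+v*s[:,None]
def proj(n,P):
    K,d,T=par(n); W=np.linalg.inv(T); return cv2.projectPoints(np.array(P,float).reshape(-1,1,3),cv2.Rodrigues(W[:3,:3])[0],W[:3,3],K,d)[0][:,0]
def rect(c,a,lx,ly,z):
    R=np.array([[np.cos(a),-np.sin(a)],[np.sin(a),np.cos(a)]])
    q=np.array([[1,1],[-1,1],[-1,-1],[1,-1]])*[lx/2,ly/2]@R.T+c; return np.c_[q,np.full(4,z)]
E
python3 - <<'E'
from h import *
im=cv2.imread('pics/top0.png'); out=[]
for (x,y,z) in((472,222,.036),(297,234,.045)):
    s=im[y-45:y+45,x-45:x+45].astype(int); sat=s.max(2)-s.min(2)
    m=(sat<14).astype(np.uint8)*255
    m=cv2.morphologyEx(m,cv2.MORPH_OPEN,np.ones((3,3)))
    c=max(cv2.findContours(m,0,2)[0],key=cv2.contourArea)
    b=cv2.boxPoints(cv2.minAreaRect(c))+[x-45,y-45]
    w=ray('top',b,z)[:,:2]; e=w[1]-w[0]; f=w[2]-w[1]
    print(w.mean(0),np.linalg.norm(e),np.linalg.norm(f),np.degrees(np.arctan2(e[1],e[0])),np.degrees(np.arctan2(f[1],f[0])))
    B=cv2.resize(s.astype(np.uint8),None,fx=4.4,fy=4.4,interpolation=cv2.INTER_CUBIC)
    M=cv2.resize(m,(B.shape[1],)*2); C=B.copy(); C[M>127,2]=255
    out.append(np.hstack([B,C]))
o=np.vstack(out); cv2.imwrite('pics/c1.png',cv2.resize(o,(600,600)))
E
```

```text
[ 0.55234609 -0.28485888] 0.08661879518952759 0.11478681113952521 -58.430022928125474 -149.28159569728192
[0.52816209 0.08886018] 0.0970481057216266 0.1508447114743253 -76.19632612667084 -166.34927941197816
```

View pics/c1.png

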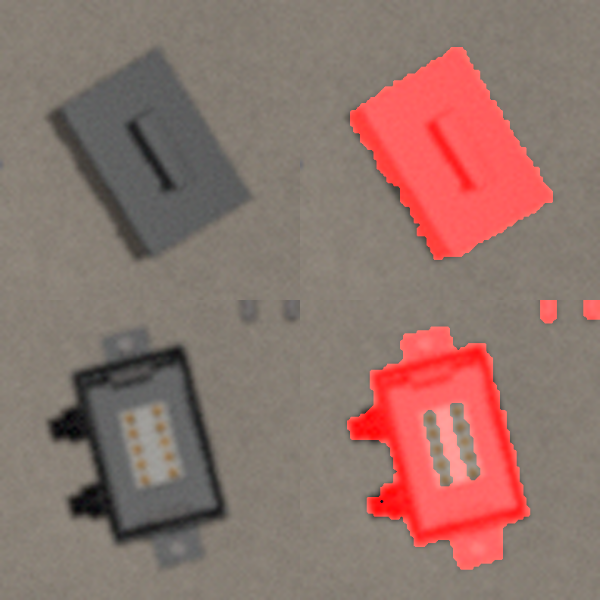

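The crops (3.33× scale) show the lid's corners at about (157,48), (253,198), (147,260) and (60,109). The shadow on its left got into the mask. The box's gasket ring is clear, from (78,372) to (225,515). Next I'll fit rectangles of known size to the edges in both cameras.

```bash
cat >> h.py <<'E'
from scipy.optimize import minimize
def fit(n,g,p0,kind):
    """edge/ring fit of [x,y,yaw]; g gray float. kind lid: z=.036, outline contrast; box: dark ring z=.045"""
    g=cv2.GaussianBlur(g,(0,0),.8)
    def samp(c,a,lx,ly,z):
        r=rect(c,a,lx,ly,z); t=np.linspace(.05,.95,40)[:,None]
        P=np.vstack([r[i]*(1-t)+r[(i+1)%4]*t for i in range(4)])
        uv=proj(n,P).astype(np.float32); return cv2.remap(g,uv[:,0].reshape(-1,1),uv[:,1].reshape(-1,1),cv2.INTER_LINEAR)[:,0].reshape(4,40)
    def cost(p):
        c,a=p[:2],p[2]
        if kind=='lid':
            d=samp(c,a,.115,.078,.036)-samp(c,a,.107,.070,.036)
            return -np.abs(d.mean(1)).sum()
        i=samp(c,a,.103,.068,.045); o=samp(c,a,.119,.082,.045); return i.mean()-.5*o.mean()
    best=None
    for da in(-.06,0,.06):
      for dx in(-.004,.0,.004):
        for dy in(-.004,0,.004):
          s=np.array(p0)+[dx,dy,da]
          r=minimize(cost,s,method='Nelder-Mead',options=dict(initial_simplex=np.vstack([s,s+[.003,0,0],s+[0,.003,0],s+[0,0,.05]])))
          if best is None or r.fun<best.fun: best=r
    return best.x,best.fun
E
python3 - <<'E'
from h import *
for n in('top','side'):
    im=cv2.imread(f'pics/{n}0.png'); g=im.mean(2).astype(np.float32)
    L,fl=fit(n,g,[.553,-.286,np.radians(31)],'lid'); B,fb=fit(n,g,[.528,.087,np.radians(14)],'box')
    print(n,L,np.degrees(L[2]),fl,'box',B,np.degrees(B[2]),fb)
    for r in(rect(L[:2],L[2],.111,.074,.036),rect(B[:2],B[2],.111,.074,.045)): cv2.polylines(im,[np.int32(proj(n,r)*8)],True,(0,0,255),1,shift=3)
    cv2.imwrite(f'pics/f_{n}.png',im)
t=cv2.imread('pics/f_top.png')[170:280,240:520];s=cv2.imread('pics/f_side.png')[210:380,260:480]
a=cv2.resize(t,(800,314));b=cv2.resize(s,(370,286)); o=np.zeros((600,800,3),np.uint8);o[:314]=a;o[314:,:370]=b
cv2.imwrite('pics/f.png',o)
E
```

```text
Traceback (most recent call last):
  File "h.py", line 32, in fit
    r=minimize(cost,s,method='Nelder-Mead',options=dict(initial_simplex=np.vstack([s,s+[.003,0,0],s+[0,.003,0],s+[0,0,.05]])))
  File "h.py", line 24, in cost
    d=samp(c,a,.115,.078,.036)-samp(c,a,.107,.070,.036)
                               ~~~~^^^^^^^^^^^^^^^^^^^^
  File "h.py", line 20, in samp
    uv=proj(n,P).astype(np.float32); return cv2.remap(g,uv[:,0].reshape(-1,1),uv[:,1].reshape(-1,1),cv2.INTER_LINEAR)[:,0].reshape(4,40)
       ~~~~^^^^^
  File "h.py", line 9, in proj
    K,d,T=par(n); W=np.linalg.inv(T); return cv2.projectPoints(np.array(P,float).reshape(-1,1,3),cv2.Rodrigues(W[:3,:3])[0],W[:3,3],K,d)[0][:,0]
          ~~~^^^
  File "h.py", line 4, in par
    p=vision.camera_params(n);K=np.array([[p['fx'],0,p['cx']],[0,p['fy'],p['cy']],[0,0,1]]);return K,p['dist'],p['cam_to_world']
ValueError: time passes only in moves, steps and waits
```

```bash
sed -i '1i import functools' h.py; sed -i 's/^def par/@functools.lru_cache\ndef par/' h.py
cat > m.py <<'E'
from h import *
for n in('top','side'):
    im=cv2.imread(f'pics/{n}0.png'); g=im.mean(2).astype(np.float32)
    L,fl=fit(n,g,[.553,-.286,np.radians(31)],'lid'); B,fb=fit(n,g,[.528,.087,np.radians(14)],'box')
    print(n,L,np.degrees(L[2]),fl,'box',B,np.degrees(B[2]),fb)
    for r in(rect(L[:2],L[2],.111,.074,.036),rect(B[:2],B[2],.111,.074,.045)): cv2.polylines(im,[np.int32(proj(n,r)*8)],True,(0,0,255),1,shift=3)
    cv2.imwrite(f'pics/f_{n}.png',im)
t=cv2.imread('pics/f_top.png')[170:280,240:520];s=cv2.imread('pics/f_side.png')[210:380,260:480]
a=cv2.resize(t,(800,314));b=cv2.resize(s,(370,286)); o=np.zeros((600,800,3),np.uint8);o[:314]=a;o[314:,:370]=b
cv2.imwrite('pics/f.png',o)
E
python3 m.py
```

```text
top [ 0.55490782 -0.28896133  0.54465499] 31.206432449521667 -68.94497680664062 box [0.53293816 0.08004701 0.25370701] 14.536340996970594 -5.347522735595703
side [ 0.55359426 -0.29230006  0.54334764] 31.131526697058412 -110.89402770996094 box [0.53186094 0.07344439 0.25488077] 14.603592261469622 -8.575923919677734
```

View pics/f.png

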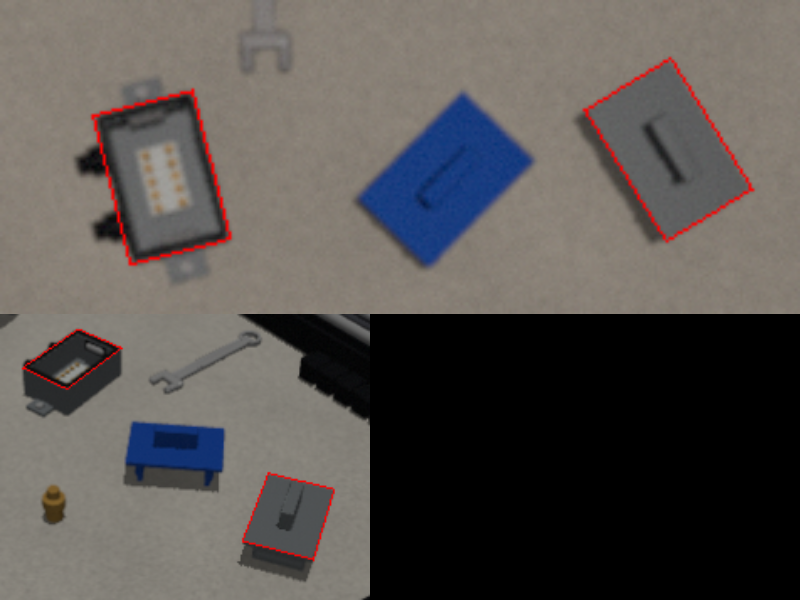

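The lid outlines match well in both views: the cover is at about (0.554,-0.291) with yaw 31.2°. The box is at about (0.533,0.078) with yaw 14.5°, which I'll refine later. I'll move over the cover first, then turn.

Emit:
move_arm([
  [1, [-31, -33.5, 0], [0, 0, 0]],
  [1, [-31, -33.5, 0], [0, 0, 0]],
  [1, [-31, -33.5, 0], [0, 0, 0]],
  [1, [-31, -33.5, 0], [0, 0, 0]],
  [1, [-31, -33.5, 0], [0, 0, 0]],
  [1, [-31, -33.5, 0], [0, 0, 0]],
  [1, [-31, -33.5, 0], [0, 0, 0]],
  [1, [-31, -33.5, 0], [0, 0, 0]],
  [1, [-31, -33.5, 0], [0, 0, 0]],
  [1, [-31, -33.5, 0], [0, 0, 0]],
])

```text
clock: 1.1
ee_pos: [0.3709, 0.1257, 0.2134]
eef_rot: [0.163, 0.987, 0.0, 0.0]
wrist_force: [1.2, 0.0, 0.2]
width: 0.0941
```

Emit:
move_arm([
  [1, [-31, -33.5, 0], [0, 0, 0]],
  [1, [-31, -33.5, 0], [0, 0, 0]],
  [1, [-31, -33.5, 0], [0, 0, 0]],
  [1, [-31, -33.5, 0], [0, 0, 0]],
  [1, [-31, -33.5, 0], [0, 0, 0]],
  [1, [-31, -33.5, 0], [0, 0, 0]],
  [1, [-31, -33.5, 0], [0, 0, 0]],
  [1, [-31, -33.5, 0], [0, 0, 0]],
  [1, [-31, -33.5, 0], [0, 0, 0]],
  [1, [-31, -33.5, 0], [0, 0, 0]],
])

```text
clock: 2.1
ee_pos: [0.5567, -0.2912, 0.2128]
eef_rot: [0.163, 0.987, 0.0, -0.0]
wrist_force: [0.2, 0.2, 0.3]
width: 0.094
```

Emit:
move_arm([
  [1, [0, 0, 0], [0, 0, 0.145]],
  [1, [0, 0, 0], [0, 0, 0.145]],
  [1, [0, 0, 0], [0, 0, 0.145]],
  [1, [0, 0, 0], [0, 0, 0.145]],
  [1, [0, 0, 0], [0, 0, 0.145]],
  [1, [0, 0, 0], [0, 0, 0.145]],
  [1, [0, 0, 0], [0, 0, 0.145]],
  [1, [0, 0, 0], [0, 0, 0.145]],
  [1, [0, 0, 0], [0, 0, 0.145]],
  [1, [0, 0, 0], [0, 0, 0.145]],
])

```text
clock: 3.1
ee_pos: [0.5561, -0.2893, 0.2128]
eef_rot: [0.778, 0.628, -0.0, -0.001]
wrist_force: [-0.5, 0.0, -0.1]
width: 0.094
```

Emit:
move_arm([
  [1, [0, 0, 0], [0, 0, 0.145]],
  [1, [0, 0, 0], [0, 0, 0.145]],
  [1, [0, 0, 0], [0, 0, 0.145]],
  [1, [0, 0, 0], [0, 0, 0.145]],
  [1, [0, 0, 0], [0, 0, 0.145]],
  [1, [0, 0, 0], [0, 0, 0.094]],
  [1, [0, 0, 0], [0, 0, 0]],
])

```text
clock: 3.8
ee_pos: [0.5562, -0.2894, 0.2129]
eef_rot: [0.963, 0.269, -0.0, -0.0]
wrist_force: [-0.1, -0.1, -1.4]
width: 0.0941
```

```bash
cat >> h.py <<'E'
from scipy.spatial.transform import Rotation as Rn
def to(x,y,yaw):
    o=ctrl.get_obs(); R=Rn.from_quat(o['eef_rot']).as_matrix(); p=o['ee_pos']
    print('t',o['clock'],'pos',p.round(4),'yaw',np.degrees(np.arctan2(R[1,0],R[0,0])).round(2),'tiltz',R[:2,2].round(4),'F',o['wrist_force'].round(1),'M',o['wrist_torque'].round(2),'w',o['width'].round(4),'q',o['qpos'].round(2))
    print('tool mm',1000*R.T@[x-p[0],y-p[1],0],'turn z',-np.radians(yaw)+np.arctan2(R[1,0],R[0,0]))
E
python3 -c "
from h import *
to(.5543,-.2906,31.2)
for n in('top','side'):
    g=cv2.imread(f'pics/{n}0.png').mean(2).astype(np.float32)
    from functools import partial
    import h
    r0=h.rect; h.rect=lambda c,a,lx,ly,z:r0(c,a,lx,ly,.045)
    print(n,fit(n,g,[.533,.079,.2540],'lid')); h.rect=r0
"
```

```text
Traceback (most recent call last):
  File "h.py", line 40, in to
    print('t',o['clock'],'pos',p.round(4),'yaw',np.degrees(np.arctan2(R[1,0],R[0,0])).round(2),'tiltz',R[:2,2].round(4),'F',o['wrist_force'].round(1),'M',o['wrist_torque'].round(2),'w',o['width'].round(4),'q',o['qpos'].round(2))
                                                                                                                                                                                         ^^^^^^^^^^^^^^^^
AttributeError: 'float' object has no attribute 'round'
```

Emit:
move_arm([
  [1, [-2.3, 0, 30], [0, 0, 0]],
  [1, [0, 0, 40], [0, 0, 0]],
  [1, [0, 0, 40], [0, 0, 0]],
  [1, [0, 0, 30], [0, 0, 0]],
  [1, [0, 0, 16], [0, 0, 0]],
  [1, [0, 0, 10], [0, 0, 0]],
  [1, [0, 0, 0], [0, 0, 0]],
])

```text
clock: 4.5
ee_pos: [0.5537, -0.2902, 0.046]
eef_rot: [0.963, 0.27, -0.001, -0.001]
wrist_force: [0.7, -0.2, 0.6]
width: 0.0941
```

```bash
sed -i "s/o\['width'\].round(4)/round(o['width'],4)/" h.py
python3 -c "
from h import *
to(.5543,-.2906,31.2)
import h
r0=h.rect; h.rect=lambda c,a,lx,ly,z:r0(c,a,lx,ly,.045)
for n in('top','side'):
    g=cv2.imread(f'pics/{n}0.png').mean(2).astype(np.float32)
    print(n,fit(n,g,[.533,.079,.2540],'lid'))
"
```

```text
t 4.5 pos [ 0.5537 -0.2902  0.046 ] yaw 31.28 tiltz [-0.0024  0.0017] F [ 0.7 -0.2  0.6] M [-0.06  0.13  0.04] w 0.0941 q [-0.59  0.48  1.63  0.    1.04  0.43]
tool mm [ 0.33128261  0.6721592  -0.00220858] turn z 0.001371144181009476
top (array([0.5327249 , 0.07987347, 0.25431379]), np.float64(-156.669921875))
side (array([0.53117736, 0.07883928, 0.22123103]), np.float64(-121.17706298828125))
```

Emit:
move_arm([
  [0, [0, 0, 0], [0, 0, 0]],
  [0, [0, 0, 0], [0, 0, 0]],
  [0, [0, 0, 0], [0, 0, 0]],
  [0, [0, 0, 0], [0, 0, 0]],
  [0, [0, 0, 0], [0, 0, 0]],
  [0, [0, 0, 0], [0, 0, 0]],
  [0, [0, 0, 0], [0, 0, 0]],
  [0, [0, 0, 0], [0, 0, 0]],
])

```text
clock: 5.3
ee_pos: [0.5544, -0.2907, 0.0474]
eef_rot: [0.963, 0.269, 0.0, -0.0]
wrist_force: [-0.1, -0.2, -1.0]
width: 0.0332
```

Emit:
move_arm([
  [0, [0, 0, 0], [0, 0, 0]],
  [0, [0, 0, 0], [0, 0, 0]],
  [0, [0, 0, 0], [0, 0, 0]],
  [0, [0, 0, 0], [0, 0, 0]],
  [0, [0, 0, 0], [0, 0, 0]],
  [0, [0, 0, 0], [0, 0, 0]],
])

```text
clock: 5.9
ee_pos: [0.5544, -0.2906, 0.0474]
eef_rot: [0.963, 0.269, -0.0, -0.0]
wrist_force: [-0.2, 0.6, -0.7]
width: 0.0137
```

Emit:
move_arm([
  [0, [0, 0, -10], [0, 0, 0]],
  [0, [0, 0, -20], [0, 0, 0]],
  [0, [0, 0, -30], [0, 0, 0]],
  [0, [0, 0, -30], [0, 0, 0]],
  [0, [0, 0, -20], [0, 0, 0]],
  [0, [0, 0, 0], [0, 0, 0]],
  [0, [0, 0, 0], [0, 0, 0]],
])

```text
clock: 6.6
ee_pos: [0.5544, -0.2907, 0.1576]
eef_rot: [0.963, 0.269, 0.0, 0.0]
wrist_force: [0.3, 0.3, -1.8]
width: 0.0139
```

```bash
python3 -c "
from h import *
to(.5327,.0799,14.6)
cv2.imwrite('pics/s1.png',vision.grab_frame('side'))"
```

```text
t 6.6 pos [ 0.5544 -0.2907  0.1576] yaw 31.21 tiltz [ 0.0005 -0.0003] F [ 0.3  0.3 -1.8] M [ 0.02  0.18 -0.03] w 0.0139 q [-0.59  0.39  1.48  0.    1.27  0.43]
tool mm [ 1.73530532e+02 -3.28192850e+02 -1.24725705e-01] turn z 0.28994728084083143
```

View pics/s1.png

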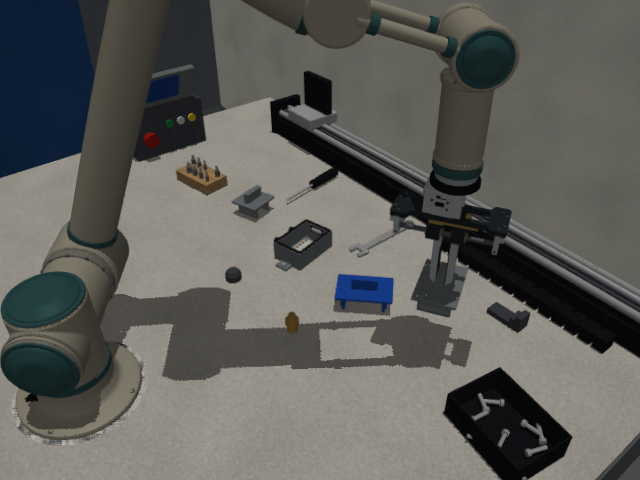

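The cover is held level at (440,285) and nothing else has been disturbed. Next I'll carry it over the box.

Emit:
move_arm([
  [0, [10, -19, 0], [0, 0, 0]],
  [0, [18, -34.2, 0], [0, 0, 0]],
  [0, [18, -34.2, 0], [0, 0, 0]],
  [0, [18, -34.2, 0], [0, 0, 0]],
  [0, [18, -34.2, 0], [0, 0, 0]],
  [0, [18, -34.2, 0], [0, 0, 0]],
  [0, [18, -34.2, 0], [0, 0, 0]],
  [0, [18, -34.2, 0], [0, 0, 0]],
  [0, [18, -34.2, 0], [0, 0, 0]],
  [0, [18, -34.2, 0], [0, 0, 0]],
])

```text
clock: 7.65
ee_pos: [0.5299, 0.0806, 0.1561]
eef_rot: [0.963, 0.269, -0.001, -0.001]
wrist_force: [0.6, 0.5, -1.6]
width: 0.0141
```

Emit:
move_arm([
  [0, [0, 0, 0], [0, 0, 0.1]],
  [0, [0, 0, 0], [0, 0, 0.1]],
  [0, [0, 0, 0], [0, 0, 0.09]],
  [0, [0, 0, 15], [0, 0, 0]],
  [0, [0, 0, 15], [0, 0, 0]],
  [0, [0, 0, 0], [0, 0, 0]],
  [0, [0, 0, 0], [0, 0, 0]],
])

```text
clock: 8.35
ee_pos: [0.5309, 0.0786, 0.1267]
eef_rot: [0.992, 0.127, -0.001, -0.0]
wrist_force: [-0.2, -0.2, -1.4]
width: 0.0138
```

```bash
python3 -c "
from h import *
to(.5322,.0781,14.6)
o=[]
for n,(a,b,c,d) in dict(top=(170,300,220,380),side=(160,290,220,380)).items():
    im=vision.grab_frame(n); cv2.imwrite('pics/h_%s.png'%n,im)
    o.append(cv2.resize(im[a:b,c:d],(369*1,300),interpolation=cv2.INTER_CUBIC))
cv2.imwrite('pics/h.png',cv2.resize(np.hstack(o),(800,325)))"
```

```text
t 8.35 pos [0.5309 0.0786 0.1267] yaw 14.63 tiltz [-0.0025  0.0004] F [-0.2 -0.2 -1.4] M [-0.07  0.15 -0.  ] w 0.0138 q [0.02 0.28 1.72 0.   1.14 1.33]
tool mm [ 1.1080145   0.83499908 -0.00340923] turn z 0.00054587839757958
```

View pics/h.png

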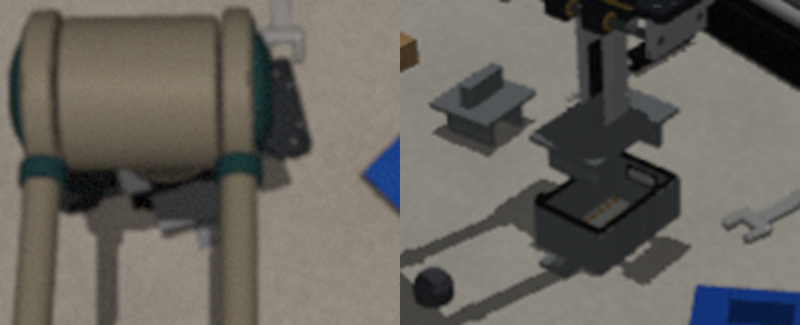

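The top view is blocked by the arm, while the side view shows the cover above the mouth, roughly aligned. I'll overlay the predicted outlines on the side image to check.

```bash
python3 -c "
from h import *
import h
g=cv2.imread('pics/h_side.png').mean(2).astype(np.float32)
r0=h.rect; h.rect=lambda c,a,lx,ly,z:r0(c,a,lx,ly,.1154)
L,f=fit('side',g,[.5309-.0008,.0786-.0016,.2553],'lid'); h.rect=r0; print('lid side fit',L,f,'expected',.5301,.0770)
B=[.5314,.0766]
S=5; y0,x0=205,265
im=cv2.imread('pics/h_side.png'); im0=cv2.imread('pics/side0.png')
def dr(im,rs):
    c=cv2.resize(im[y0:y0+70,x0:x0+75],None,fx=S,fy=S,interpolation=cv2.INTER_CUBIC); c=np.clip(c.astype(float)*1.7,0,255).astype(np.uint8)
    for r,col in rs: cv2.polylines(c,[np.int32(((proj('side',r)-[x0,y0]+.5)*S-.5)*8)],True,col,1,cv2.LINE_AA,3)
    return c
bx=[(rect(B,.2543,.111,.074,.045),(0,0,255)),(rect(B,.2543,.095,.062,.045),(0,255,0))]
a=dr(im0,bx)
y0=190
b=dr(im,[(rect(L[:2],L[2],.111,.074,.1154),(0,255,255))]+bx)
cv2.imwrite('pics/o.png',np.hstack([a,b]))"
```

```text
lid side fit [0.52725488 0.07012249 0.17933918] -58.92582702636719 expected 0.5301 0.077
```

View pics/o.png

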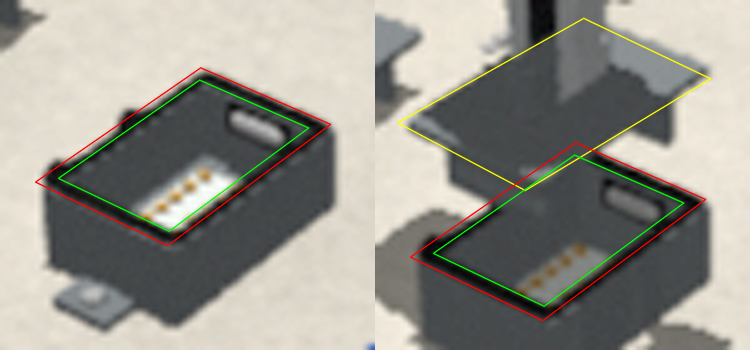

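In the side view, the box's outline sits within about 1 mm of the top-view estimate. Both cameras agree on a TCP target of (0.5326,0.0779). I'll correct to that and lower gently.

Emit:
move_arm([
  [0, [1.5, 1.1, 0], [0, 0, 0]],
  [0, [0, 0, 10], [0, 0, 0]],
  [0, [0, 0, 10], [0, 0, 0]],
  [0, [0, 0, 8], [0, 0, 0]],
  [0, [0, 0, 0], [0, 0, 0]],
  [0, [0, 0, 0], [0, 0, 0]],
  [0, [0, 0, 0], [0, 0, 0]],
])

```text
clock: 9.15
ee_pos: [0.5342, 0.0772, 0.0996]
eef_rot: [0.992, 0.127, 0.0, -0.0]
wrist_force: [0.3, -0.2, -0.4]
width: 0.0138
```

```bash
python3 -c "
from h import *
to(.5326,.0779,14.6)
im=vision.grab_frame('side'); cv2.imwrite('pics/i_side.png',im)
c=cv2.resize(im[185:285,255:355],None,fx=6,fy=6,interpolation=cv2.INTER_CUBIC); c=np.clip(c.astype(float)*1.7,0,255).astype(np.uint8)
p=ctrl.get_obs()['ee_pos']; z=p[2]-.0474
for r in (rect(p[:2]-[.0008,.0016],.2553,.111,.074,z+.036),rect([.5321,.0761],.2543,.111,.074,.045)):
    cv2.polylines(c,[np.int32(((proj('side',r)-[255,185]+.5)*6-.5)*8)],True,(0,0,255),1,cv2.LINE_AA,3)
cv2.imwrite('pics/i.png',c)"
```

```text
t 9.15 pos [0.5342 0.0772 0.0996] yaw 14.6 tiltz [0.0005 0.0001] F [ 0.3 -0.2 -0.4] M [-0.05  0.19 -0.05] w 0.0138 q [0.01 0.31 1.76 0.   1.07 1.33]
tool mm [-1.38482357e+00 -1.04710035e+00 -7.72206930e-04] turn z -3.515285885580255e-05
```

View pics/i.png

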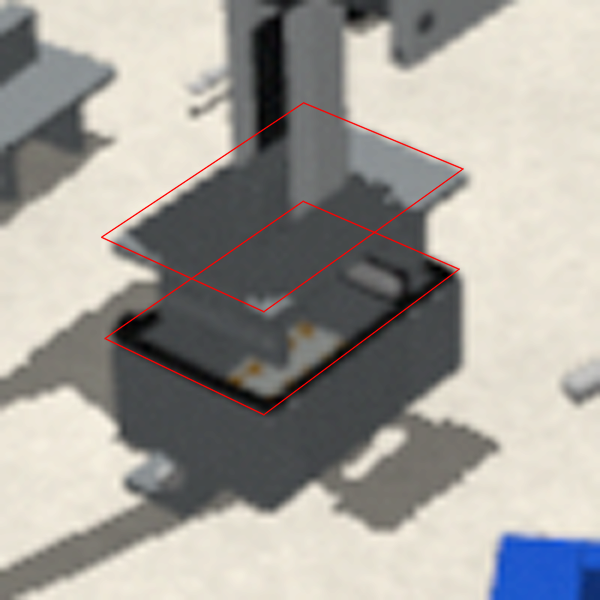

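The red lines mark predicted positions. The cover and box both sit slightly right of theirs, and by similar amounts. The TCP has now settled about 1.5 mm past the target, so I'll back off and lower the legs in.

Emit:
move_arm([
  [0, [-1.4, -1, 0], [0, 0, 0]],
  [0, [0, 0, 4], [0, 0, 0]],
  [0, [0, 0, 4], [0, 0, 0]],
  [0, [0, 0, 4], [0, 0, 0]],
  [0, [0, 0, 2], [0, 0, 0]],
  [0, [0, 0, 0], [0, 0, 0]],
  [0, [0, 0, 0], [0, 0, 0]],
  [0, [0, 0, 0], [0, 0, 0]],
])

```text
clock: 10.0
ee_pos: [0.5325, 0.0778, 0.0856]
eef_rot: [0.992, 0.127, 0.0, -0.0]
wrist_force: [-0.6, 0.1, -0.5]
width: 0.0139
```

```bash
python3 -c "
from h import *
to(.5326,.0779,14.6)
im=vision.grab_frame('side'); cv2.imwrite('pics/j_side.png',im)
c=cv2.resize(im[185:285,255:355],None,fx=6,fy=6,interpolation=cv2.INTER_CUBIC); c=np.clip(c.astype(float)*1.7,0,255).astype(np.uint8)
cv2.imwrite('pics/j.png',c)"
```

```text
t 10.0 pos [0.5325 0.0778 0.0856] yaw 14.6 tiltz [0.0004 0.0001] F [-0.6  0.1 -0.5] M [-0.01  0.15 -0.02] w 0.0139 q [0.02 0.33 1.78 0.   1.04 1.33]
tool mm [ 1.10902434e-01 -2.29475646e-02  3.98387566e-05] turn z 1.1322198572139008e-05
```

View pics/j.png

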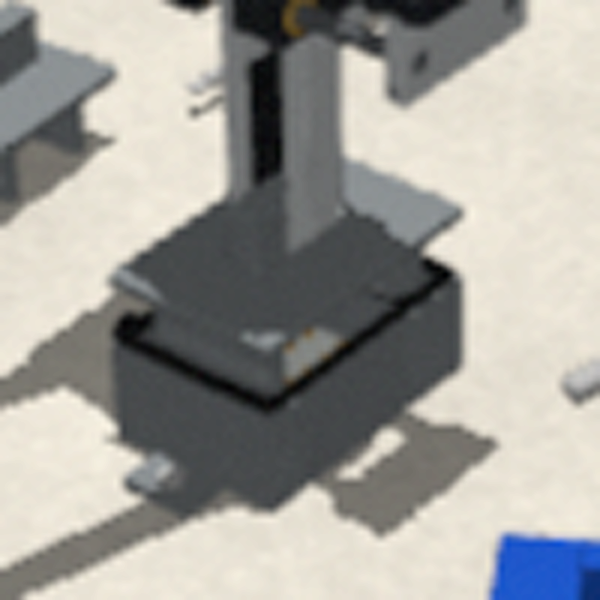

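The legs are inside the mouth: lid corners (112,280) and (463,212) sit over box corners (113,335) and (462,275). Side forces are near zero, so I'll go on to the clips.

Emit:
move_arm([
  [0, [0, 0, 3], [0, 0, 0]],
  [0, [0, 0, 3], [0, 0, 0]],
  [0, [0, 0, 2], [0, 0, 0]],
  [0, [0, 0, 2], [0, 0, 0]],
  [0, [0, 0, 0], [0, 0, 0]],
  [0, [0, 0, 0], [0, 0, 0]],
])

```text
clock: 10.65
ee_pos: [0.5336, 0.078, 0.0766]
eef_rot: [0.992, 0.127, 0.002, 0.0]
wrist_force: [0.6, 1.2, 4.6]
width: 0.0138
```

```bash
python3 -c "
from h import *
to(.5326,.0779,14.6)"
```

```text
t 10.65 pos [0.5336 0.078  0.0766] yaw 14.6 tiltz [0.003  0.0003] F [0.6 1.2 4.6] M [ 0.1   0.01 -0.01] w 0.0138 q [0.02 0.33 1.79 0.   1.01 1.33]
tool mm [-1.01860609 -0.19947787 -0.00316489] turn z -8.592259906459176e-05
```

Emit:
move_arm([
  [0, [0, 0, 1.5], [0, 0, 0]],
  [0, [0, 0, 1.5], [0, 0, 0]],
  [0, [0, 0, 0], [0, 0, 0]],
  [0, [0, 0, 0], [0, 0, 0]],
])

```text
clock: 11.05
ee_pos: [0.5339, 0.0779, 0.0748]
eef_rot: [0.992, 0.127, 0.002, 0.0]
wrist_force: [-1.1, -0.7, 12.6]
width: 0.0136
```

```bash
python3 -c "
from h import *
to(.5326,.0779,14.6)"
```

```text
t 11.05 pos [0.5339 0.0779 0.0748] yaw 14.6 tiltz [0.0041 0.0001] F [-1.1 -0.7 12.6] M [ 0.03  0.29 -0.02] w 0.0136 q [0.02 0.34 1.79 0.   1.01 1.33]
tool mm [-1.2332885  -0.31309586 -0.00516278] turn z 7.84938914410449e-05
```

Emit:
move_arm([
  [0, [0, 0, 1.5], [0, 0, 0]],
  [0, [0, 0, 1.5], [0, 0, 0]],
  [0, [0, 0, 0], [0, 0, 0]],
  [0, [0, 0, 0], [0, 0, 0]],
])

```text
clock: 11.45
ee_pos: [0.5336, 0.0778, 0.0709]
eef_rot: [0.992, 0.127, 0.002, 0.0]
wrist_force: [-1.0, -0.5, 7.1]
width: 0.0137
```

Emit:
move_arm([
  [0, [0, 0, 1.5], [0, 0, 0]],
  [0, [0, 0, 1.5], [0, 0, 0]],
  [0, [0, 0, 0], [0, 0, 0]],
  [0, [0, 0, 0], [0, 0, 0]],
])

```text
clock: 11.85
ee_pos: [0.5328, 0.0778, 0.0658]
eef_rot: [0.992, 0.127, 0.0, 0.0]
wrist_force: [2.4, -0.0, -5.6]
width: 0.0134
```

```bash
python3 -c "
from h import *
to(.5326,.0779,14.6)"
```

```text
t 11.85 pos [0.5328 0.0778 0.0658] yaw 14.6 tiltz [ 0.0006 -0.0001] F [ 2.4 -0.  -5.6] M [-0.02 -0.73  0.04] w 0.0134 q [ 0.02  0.35  1.8  -0.    0.99  1.33]
tool mm [-1.39792822e-01 -1.82444119e-01 -1.15228310e-04] turn z 1.7864065703310228e-05
```

The clips have gone over and are now pulling the cover down. I'll press it home.

Emit:
move_arm([
  [0, [0, 0, 1.5], [0, 0, 0]],
  [0, [0, 0, 1.5], [0, 0, 0]],
  [0, [0, 0, 1.5], [0, 0, 0]],
  [0, [0, 0, 0], [0, 0, 0]],
  [0, [0, 0, 0], [0, 0, 0]],
])

```text
clock: 12.35
ee_pos: [0.533, 0.0781, 0.0625]
eef_rot: [0.992, 0.127, 0.001, -0.0]
wrist_force: [3.7, 1.0, 0.5]
width: 0.0141
```

```bash
python3 -c "
from h import *
to(.5326,.0779,14.6)"
```

```text
t 12.35 pos [0.533  0.0781 0.0625] yaw 14.59 tiltz [0.0015 0.0005] F [3.7 1.  0.5] M [ 0.28 -0.64 -0.04] w 0.0141 q [0.02 0.35 1.81 0.   0.98 1.33]
tool mm [-0.40302944  0.08480163 -0.00065771] turn z -0.00018532205881027775
```

Its height now matches home: the expected TCP z is 0.0624. I'll add push towards about 10 N.

Emit:
move_arm([
  [0, [0, 0, 1], [0, 0, 0]],
  [0, [0, 0, 0.7], [0, 0, 0]],
  [0, [0, 0, 0], [0, 0, 0]],
  [0, [0, 0, 0], [0, 0, 0]],
])

```text
clock: 12.75
ee_pos: [0.5331, 0.0781, 0.0623]
eef_rot: [0.992, 0.127, 0.001, -0.0]
wrist_force: [1.2, 1.4, 10.4]
width: 0.0137
```

```bash
python3 -c "
from h import *
to(.5326,.0779,14.6)
im=vision.grab_frame('side')
c=cv2.resize(im[185:285,255:355],None,fx=6,fy=6,interpolation=cv2.INTER_CUBIC); c=np.clip(c.astype(float)*1.7,0,255).astype(np.uint8)
cv2.imwrite('pics/k.png',c)"
```

```text
t 12.75 pos [0.5331 0.0781 0.0623] yaw 14.59 tiltz [0.0023 0.0005] F [ 1.2  1.4 10.4] M [ 0.25 -0.05 -0.03] w 0.0137 q [0.02 0.35 1.81 0.   0.98 1.33]
tool mm [-0.48730325  0.08492948 -0.00114152] turn z -0.00011687028856455228
```

View pics/k.png

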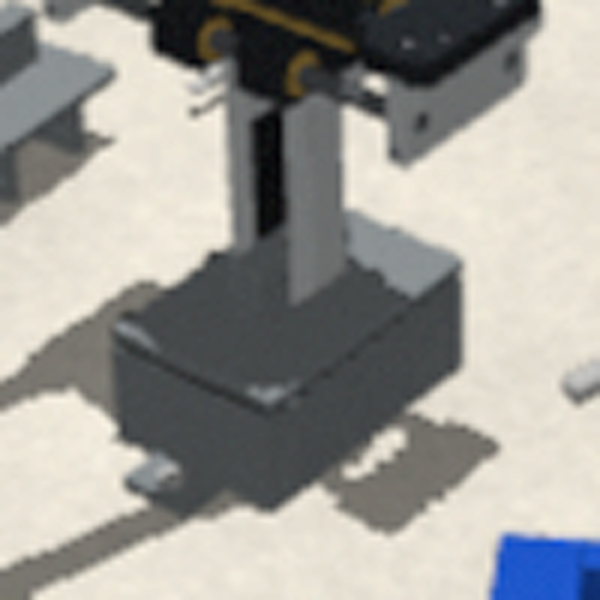

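The lid sits flush on the box all round, from (115,325) to (463,265), with no gap. I'll hold for a moment to check the force is steady, then hand in.

Emit:
move_arm([
  [0, [0, 0, 0], [0, 0, 0]],
  [0, [0, 0, 0], [0, 0, 0]],
  [0, [0, 0, 0], [0, 0, 0]],
  [0, [0, 0, 0], [0, 0, 0]],
  [0, [0, 0, 0], [0, 0, 0]],
])

```text
clock: 13.3
ee_pos: [0.5331, 0.0781, 0.0623]
eef_rot: [0.992, 0.127, 0.001, -0.0]
wrist_force: [1.4, 2.2, 10.1]
width: 0.0138
```

```bash
python3 -c "
from h import *
from plant import order
to(.5326,.0779,14.6)
f=ctrl.get_obs()['wrist_force'][2]
if 7.5<f<20: print('signed',order.sign_off())"
```

```text
t 13.3 pos [0.5331 0.0781 0.0623] yaw 14.6 tiltz [0.0024 0.0005] F [ 1.4  2.2 10.1] M [ 0.25  0.01 -0.04] w 0.0138 q [0.02 0.35 1.81 0.   0.98 1.33]
tool mm [-0.51496394  0.120866   -0.00124843] turn z -8.320991547239309e-05
the job is handed in; nothing more can be done
signed None
```

The long grey cover is on the junction box and pressed home, and I handed the job in at 13.3 s with the gripper still holding it down. I picked it up by its rib, lined it up over the mouth with its legs inside, and pressed. The wrist force reached 12.6 N, then dropped to −5.6 N as the clips snapped.

**Final checks:**
- **Height:** the tool is at z = 0.0623 m, against 0.0624 m expected with the cover home.
- **Alignment:** it is about 0.5 mm from my target point, at 14.6° (the box's measured angle), and the tool is tilted about 0.002 rad.
- **Push:** it held steady at about 10 N over the last half second.
- **View:** the side camera shows the lid flush, with no gap visible on the sides it can see.

**Didn't agree or couldn't be checked:**
- The two cameras differed by about 3 mm, so I used a target between them.
- The arm blocked the top view over the box, and the outline fit of the held cover in the side view failed, so I checked its position there by eye.
- I didn't measure the spare cover and other things at the end. The route passed well above them, and the spare, blue look-alike and wrench looked undisturbed in the side pictures.

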